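# Load reagent packs into the analyser's loading lane

### The arm

A 6-joint arm with a two-finger parallel gripper is mounted at the origin on the work surface. World frame = base frame: x ahead of the robot, y to its left, z up, the work surface at z = 0. Lengths are in m, angles in rad, forces in N, time in s.
With the tool pointing down it reaches from about 0.35 to 0.975 m from the base axis. Payload 4.9 kg.
Tool frame: the origin (TCP) lies at the very end of the fingers, on their centre line; the grasp point (between the pads) lies 19 mm behind it; z points along the fingers, y is the line along which they close (so a half turn about z gives the same grasp; the last joint's range is limited). The gripper opens to 85 mm and grips with 20 to 120 N. Pads are 22 mm wide; open, the fingers measure 114 mm over their backs; the gripper's body (76 mm by 85 mm) begins 54 mm behind the grasp point. The pads swing forward as they close: fully open they stand 13 mm farther back than shut.
Start: joints at [1.029, 0.053, 1.613, -0, 1.476, -0.119], TCP at [0.256, 0.57, 0.231] pointing down, gripper open.
Joint ranges: [-3.01, 3.01], [-1.01, 2.22], [0.06, 2.58], [-1.02, 4.17], [0.09, 2.62], [-3.14, 3.14]. Speed limits (rad/s): [2.57, 2.57, 3.14, 3.14, 3.14, 3.14].

### API

Orientations are given as [roll, pitch, yaw] about the fixed x, y, z axes, in that order (R = Rz(yaw) Ry(pitch) Rx(roll)).
In Python, from workcell import read_state, optics, env gives the robot as it stands.
- The arm moves only by the tool jog_arm, never from a script. Its argument "increments" is a list of rows, each a list of 7 numbers: the shift along the world's x, y, z in units of 400 mm (1.0 is 400 mm), then the turn, a rotation vector about the world's x, y, z in units of 90 degrees (1.0 is 90 degrees), then the closure, from -1 (fully open) to 1 (shut). A call has 1 to 20 rows; each row is the pose to reach, as a shift and turn from the pose commanded when the call began; what a row does not reach only later rows make up. A row lasts 1/12 s, in which the tool goes at most 41.7 mm and 7.16 degrees, less where a joint would pass 70% of its speed; a pose out of reach is approached as far as the arm can. A call with a number of a shift or a turn outside -1 to 1 is refused whole. A call with a gripper value outside its range is refused whole. The fingers move at their own pace and stop on an object; the grip force is fixed at half the most. Time passes only in rows, so rows that repeat a pose let the fingers close. It gives the time, the measured TCP pose, the force, the opening and the grip force at its end, in the units of the state.
- read_state(): the state, without advancing time (a new reading comes with each control period).
- optics.read_camera(name): name is "scene" or "top" or "wrist"; returns a dict with "img" (420x560x3 uint8, red, green, blue), "fx", "fy", "cx", "cy" (pixels), "R" (3x3) and "t" (3): a world point X has camera coordinates R X + t; the wrist camera has in their place "mount" (4x4, takes a point from camera to tool coordinates, whose origin is the TCP and whose axes are the flange's). Camera axes: x right, y down, z forward; pixel columns grow to the right and rows downward; lengths in m; the calibration is good to about 2 mm. The wrist camera is an equidistant fisheye: a pixel r from the principal point sees the ray r / f radians off the axis. A picture is of the moment at which its call begins: read the wrist's pose just before it. There is no depth.
- env.job_done(): hands the job in; it is judged then, once.
The state is a dict: "time": time; "joint_positions": joint angles; "joint_velocities": joint speeds; "effort": joint torques, N m; "tcp_pos": TCP position; "ee_rot": TCP orientation; "contact_force": force on the tool from outside, world axes, zero at the start; "ft_torque": the same for the moment, N m; "gripper_width": finger opening in m; "grip_force": force on a finger pad.
Only numpy, scipy, OpenCV 4.12 (cv2) and the standard library are available. Lean on these libraries where they do the work, as an engineer would, in place of code of your own. Each camera call takes 0.05 s, during which the arm holds its last target. There are 200 camera calls.

### The job

Load the three two-cap reagent packs into the analyser's loading lane: all standing upright, in single file between the guide rails, every one with its large cap leading into the machine, and the row pushed fully home under the clear hood against the end stop. One pack has fallen over and must be stood up; leave the other bottles, the tube rack and the flat slide box where they are.

Things in the scene. Friction and masses are not known exactly. Their poses are not given: they have to be found in the camera images.
- pack_a: reagent pack: grey two-chamber plastic block, 50 long (x) x 34 wide (y), 110 g. Front chamber x -5..+25 mm, 64 high, LARGE white cap (dia 25, 14 high, at x +10); rear chamber x -25..-5, 58 high, SMALL white cap (dia 15, 11 high, at x -15). Sides flat. Origin: centre of underside; z up through the caps, +x to the large-cap end, which must lead. Starts upright, turned any way.
- pack_b: reagent pack identical to pack_a (same size, origin and axes). Starts standing upright on the bench, turned any way.
- pack_c: reagent pack identical to pack_a (same size, origin and axes). Starts fallen over forwards: it lies on its large-chamber end face (its x points down, its origin 25 mm above the bench; 50 mm high as it lies), its caps pointing towards world -x (the robot's side), within 30 degrees.
- analyser: bench-top analyser, fixed, with a loading lane in front of its white housing (x above +10, 440 wide, 200 high). Origin on the bench (z 0) below the inner face of the lane's end stop; x runs along the lane INTO the machine (world x turned by up to 0.2 rad), y across, z up. Three packs nose to tail against the stop have their centres at x = -25, -75, -125 mm. The stop is 38 wide, its top at z 45.
- lane_end (a point): point on the lane floor at the middle of the end stop's inner face (analyser x 0, z 5 mm); axes as the analyser's. The aluminium lane floor is 5 mm thick, its top 5 mm above the bench.
- hood_edge (a point): middle of the lower front edge of the fixed clear hood that covers the lane from analyser x = -166 mm (this point, z 90) to the housing. Its front header spans z 90..130, its top reaches z 134, its cheeks stand at y +-64 (124 mm between them, open in front below the header). The last pack's rear face, when home, is 16 mm inside it. Axes as the analyser's.
- lane_mouth (a point): middle of the lane's open mouth on the lane floor, analyser x = -317 mm; axes as the analyser's. The two guide rails are 6 thick, 14 high (tops at z 19), 39 mm apart (inner faces y +-19.5) from x -285 to 0, and flare to 60 mm apart at the mouth. The lane is open above from the mouth to the hood.
- wash_bottle: bystander: round white bottle, 60 mm across and 150 mm high, 350 g, loose, upright; origin at the centre of its underside. Leave it alone.
- tube_rack: bystander: white rack with capped sample tubes, 110 mm long (its x), 46 mm wide, 84 mm high, 300 g, loose; origin at the centre of its underside. Leave it alone.
- square_bottle: bystander: square grey bottle with ONE white cap, 44 x 44 mm, 81 mm high, 110 g, loose, upright; origin at the centre of its underside. Not a reagent pack; leave it alone.
- slide_box: bystander: flat closed white box of microscope slides lying on the bench, 80 mm long (its x), 50 mm wide, 18 mm high, 80 g, loose; origin at the centre of its underside. Leave it alone.

How it is judged:
At the end, for the whole second after the job is handed in: All three packs stand upright (0.12 rad) on the lane floor between the rails (6 mm off the middle, 0.15 rad), large cap towards the end stop, at rest, and the row is home: every pack's centre less than 131 mm in front of the stop (125 mm is the last one's place in a gapless row) (x of each of pack_a, pack_b, pack_c in the frame of analyser above -0.131 m and y of pack_a in the frame of analyser between -0.006 and 0.006 m and angle between each of pack_a, pack_b, pack_c's own z axis and vertical below 0.12 rad and height (world z) of each of pack_a, pack_b, pack_c below 0.01 m and x of lane_end in the frame of pack_a above 0.012 m and angle between the x axis of each of pack_a, pack_b, pack_c and the x axis of analyser, either way round below 0.15 rad and linear speed of each of pack_a, pack_b, pack_c below 0.02 m/s and y of pack_b in the frame of analyser between -0.006 and 0.006 m and x of lane_end in the frame of pack_b above 0.012 m and y of pack_c in the frame of analyser between -0.006 and 0.006 m and x of lane_end in the frame of pack_c above 0.012 m); the robot touches nothing.
It fails at once if the wash bottle is moved more than 20 mm or tipped over (distance of wash_bottle from where it was at the start of the episode above 0.02 m or angle between wash_bottle's own z axis and vertical above 0.3 rad).
It fails at once if the tube rack is moved more than 20 mm or tipped over (distance of tube_rack from where it was at the start of the episode above 0.02 m or angle between tube_rack's own z axis and vertical above 0.3 rad).
It fails at once if the square bottle is moved more than 20 mm or tipped over (distance of square_bottle from where it was at the start of the episode above 0.02 m or angle between square_bottle's own z axis and vertical above 0.3 rad).
It fails at once if the slide box is moved more than 20 mm or tipped over (distance of slide_box from where it was at the start of the episode above 0.02 m or angle between slide_box's own z axis and vertical above 0.3 rad).
It also fails if it takes over 72 s, if anything falls off the work surface, if the arm or the gripper's body presses on something with over 40 N, if the wrist force passes 120 N, or if a joint passes its speed limit or range.

## Working session

There is one attempt and no reset: what is moved stays moved. The work goes in short steps, Python scripts to look and compute and a tool call to move; the robot and the scene stay as the last step left them, time stands still between calls to the robot, and variables do not carry over. Pictures are saved under pics/ and viewed, at most 10 in all, crops included, and the job is handed in when it is done.

Besides the shell and the picture viewer there is one more tool, called after ">>>" as name(argument=value, ...) on one line, values as JSON. jog_arm: Moves the arm, as the interface text tells. Its arguments: {"type":"object","properties":{"increments":{"type":"array","items":{"type":"array","items":{"type":"number","minimum":-1,"maximum":1}}}},"required":["increments"]}

```bash
mkdir -p pics; python3 - <<'E'
from workcell import read_state, optics, env
import cv2, numpy as np, pickle
s=read_state(); print(s)
for n in ("scene","top","wrist"):
    c=optics.read_camera(n); cv2.imwrite(f"pics/{n}0.png",c["img"][:,:,::-1]); pickle.dump(c,open(f"{n}0.pkl","wb"))
    print(n,{k:np.round(v,4).tolist() if k!="img" else None for k,v in c.items()})
E
```

```text
{'time': 0.0, 'joint_positions': array([ 1.02898740e+00,  5.33414214e-02,  1.61429458e+00,  3.69741348e-06,
        1.47597876e+00, -1.19018649e-01]), 'joint_velocities': array([ 2.92299140e-04,  3.98170664e-04, -6.30199175e-04, -3.79947028e-04,
       -8.13104655e-05, -1.19975336e-03]), 'effort': array([-1.17653258e-04, -3.93684053e+01, -3.70173526e+01, -2.41246507e-04,
        7.21282893e-03, -3.72272530e-05]), 'tcp_pos': array([0.25613042, 0.56943054, 0.23007223]), 'ee_rot': array([-3.13958528e+00, -2.43755175e-04,  2.71880177e+00]), 'contact_force': array([-0.02703686, -0.73775731,  0.6027306 ]), 'ft_torque': array([ 0.01421979, -0.04418227,  0.01228369]), 'grip_force': 0.0, 'gripper_width': 0.08514533750944796}
scene {'img': None, 'fx': 379.5517, 'fy': 379.5517, 'cx': 284.1583, 'cy': 208.0561, 'R': [[-0.1086, 0.9941, -0.0045], [0.8322, 0.0884, -0.5474], [-0.5438, -0.0632, -0.8368]], 't': [0.0748, -0.4118, 1.3994]}
top {'img': None, 'fx': 473.706, 'fy': 473.706, 'cx': 265.6013, 'cy': 220.5122, 'R': [[0.017, -0.9998, -0.0143], [-0.9936, -0.0153, -0.1116], [0.1114, 0.0161, -0.9936]], 't': [0.0035, 0.574, 1.1789]}
wrist {'img': None, 'fx': 325.1923, 'fy': 325.1923, 'cx': 278.3539, 'cy': 208.0197, 'mount': [[-0.0004, -0.9588, -0.2841, 0.0724], [1.0, -0.0004, -0.0001, -0.0002], [-0.0, -0.2841, 0.9588, -0.1408], [0.0, 0.0, 0.0, 1.0]]}
```

View pics/top0.png

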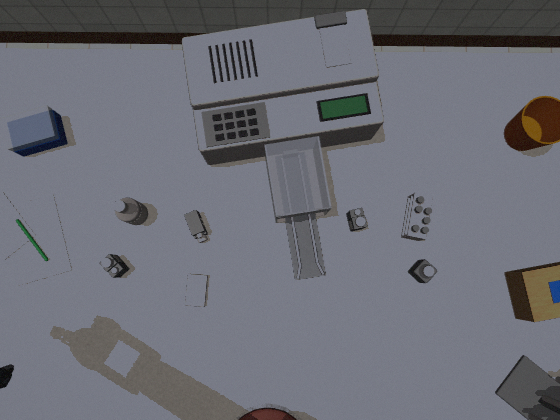

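View pics/scene0.png

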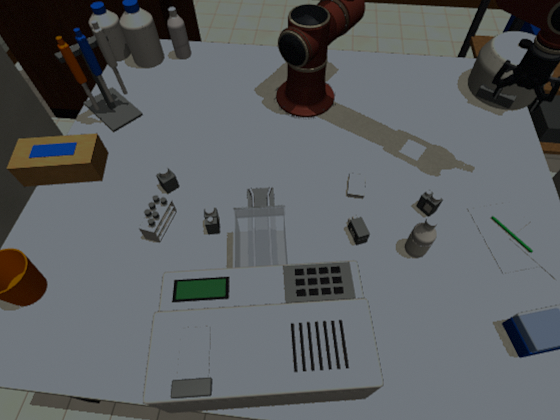

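The top view shows the lane from its mouth at (308,277) to the hood at (298,180). Pack candidates are upright at (357,218), upright at (115,266), and lying at (197,226). The square bottle is at (424,271), the rack at (417,217), the wash bottle at (130,210) and the slide box at (197,290). I'll zoom in on these.

```bash
python3 - <<'E'
import cv2, numpy as np, pickle
t=pickle.load(open("top0.pkl","rb"))["img"][:,:,::-1]
def crop(u,v,h,w,k):
    return cv2.resize(t[v:v+h,u:u+w],None,fx=k,fy=k,interpolation=cv2.INTER_CUBIC)
A=crop(330,190,50,50,5);B=crop(90,240,50,50,5);C=crop(175,200,50,50,5)
D=crop(255,130,160,80,2)  # unused width
row1=np.hstack([A,B,C])
L=crop(225,130,155-5,150,2)
row2=np.hstack([crop(255,205,80,85,4)[:320],crop(255,130,80,85,4)])
row2=np.hstack([row2,np.zeros((320,750-row2.shape[1],3),np.uint8)]) if row2.shape[1]<750 else row2[:,:750]
m=np.vstack([row1,row2]); m=np.clip(m.astype(float)*1.5,0,255).astype(np.uint8)
cv2.imwrite("pics/crops.png",m);print(m.shape)
E
```

```text
(570, 750, 3)
```

View pics/crops.png

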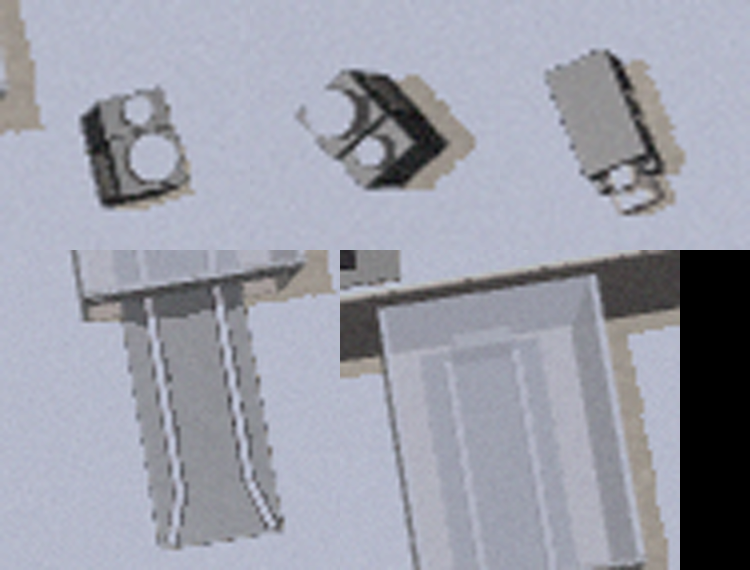

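The crops show:
- **Pack A (right):** large cap at about (361,221.4) and small cap at (357.8,212), so it faces the robot.
- **Pack B (left):** large cap at about (106.4,262.4) and small cap at (114.2,270.4).
- **Pack C:** its grey rear face is up and the caps are at the lower end, about (200,237).
- **Lane:** white rails are visible down to the mouth, at about (294,279) to (326,274).

Next I'll measure these.

```bash
cat > h.py <<'E'
import numpy as np, cv2, pickle
def ray(c,u,v):
    R=np.array(c["R"]);d=R.T@np.array([(u-c["cx"])/c["fx"],(v-c["cy"])/c["fy"],1]);return -R.T@np.array(c["t"]),d
def plane(c,u,v,z):
    o,d=ray(c,u,v);return o+d*(z-o[2])/d[2]
def proj(c,X):
    p=np.array(c["R"])@np.array(X)+c["t"];return np.array([c["fx"]*p[0]/p[2]+c["cx"],c["fy"]*p[1]/p[2]+c["cy"]])
def cross(r1,r2):
    (o1,d1),(o2,d2)=r1,r2
    d1=d1/np.linalg.norm(d1);d2=d2/np.linalg.norm(d2)
    s=np.linalg.lstsq(np.c_[d1,-d2],o2-o1,rcond=None)[0]
    a,b=o1+s[0]*d1,o2+s[1]*d2;return (a+b)/2,np.linalg.norm(a-b)
E
python3 - <<'E'
from h import *
t=pickle.load(open("top0.pkl","rb"));s=pickle.load(open("scene0.pkl","rb"))
for c,pts in ((t,[(361,221),(358,212),(106,262),(114,270),(197,226),(340,250)]),):
    for u,v in pts: print((u,v),c["img"][v,u])
print("rail row 250",t["img"][250,285:330].sum(1)//3)
for c,n,boxes in ((t,"top",[("A",345,205,372,236),("B",98,250,132,280),("C",185,208,212,245)]),):
  for nm,x0,y0,x1,y1 in boxes:
    im=c["img"][y0:y1,x0:x1].astype(int)
    hsv=im.max(2)-im.min(2)
    g=im.mean(2)
    for lab,m in (("cap",(hsv<14)&(g>185)),("grey",(hsv<14)&(g<=185))):
        k,l,st,ce=cv2.connectedComponentsWithStats(m.astype(np.uint8))
        print(nm,lab,[(st[i,4],np.round(ce[i]+[x0,y0],1).tolist()) for i in range(1,k) if st[i,4]>8])
# expected scene px for caps
for n,u,v,z in (("A L",361,221.4,.078),("A s",357.8,212,.069),("B L",106.4,262.4,.078),("B s",114.2,270.4,.069),("C top",197,225,.05)):
    X=plane(t,u,v,z);print(n,X.round(4),proj(s,X).round(1))
E
```

```text
(361, 221) [122 125 136]
(358, 212) [120 124 134]
(106, 262) [121 125 134]
(114, 270) [118 122 133]
(197, 226) [97 98 98]
(340, 250) [120 121 134]
rail row 250 [125 126 124 127 126 107  97 100  98  95  99 112 126  92  66  98  98 100
  97  97  95  95  96  98  97  96  98  96  73 121 128  69  92  94  93  95
  91 122 125 124 126 126 127 127 127]
A cap []
A grey [(np.int32(410), [356.4, 219.7])]
B cap []
B grey [(np.int32(572), [117.6, 265.9])]
C cap []
C grey [(np.int32(640), [198.3, 225.5]), (np.int32(9), [209.9, 211.9])]
A L [ 0.5701 -0.2218  0.078 ] [208.1 208.2]
A s [ 0.5944 -0.2157  0.069 ] [209.  217.6]
B L [0.4596 0.3998 0.078 ] [435.4 194.9]
B s [0.4405 0.3826 0.069 ] [427.5 190.7]
C top [0.5578 0.1853 0.05  ] [356.3 223.1]
```

```bash
cat > m.py <<'E'
from h import *
t=pickle.load(open("top0.pkl","rb"));s=pickle.load(open("scene0.pkl","rb"))
g=cv2.cvtColor(t["img"],cv2.COLOR_RGB2GRAY).astype(float)
# pack C top face
m=((g>86)&(g<110)).astype(np.uint8); m[:208]=0;m[245:]=0;m[:,:184]=0;m[:,212:]=0
k,l,st,ce=cv2.connectedComponentsWithStats(m,connectivity=4);i=1+st[1:,4].argmax()
cs=cv2.findContours((l==i).astype(np.uint8),0,2)[0][0]
box=cv2.boxPoints(cv2.minAreaRect(cs));P=np.array([plane(t,*b,.05) for b in box])
print("C box",box.round(1).tolist(),P.round(4).tolist(),[np.linalg.norm(P[j]-P[j-1]).round(4) for j in range(4)])
# rails
L=[];Rr=[]
for v in range(226,259):
    for lst,u0 in ((L,297+(v-250)*.14),(Rr,314.6+(v-250)*.14)):
        a=int(round(u0))-4;w=g[v,a:a+9];w=np.clip(w-105,0,None)
        if w.sum()>10: lst.append((a+(w*np.arange(9)).sum()/w.sum(),v))
def fit(l):
    X=np.array([plane(t,u,v,.019)[:2] for u,v in l])
    vx,vy,x0,y0=cv2.fitLine(X.astype(np.float32),cv2.DIST_HUBER,0,1e-4,1e-4).ravel();
    if vx<0:vx,vy=-vx,-vy
    res=(X-[x0,y0])@[-vy,vx];return np.arctan2(vy,vx),(x0,y0),res.std(),len(X)
fl,fr=fit(L),fit(Rr);print(fl,fr)
th=(fl[0]+fr[0])/2;n=np.array([-np.sin(th),np.cos(th)])
print("yaw",th,"gap",(np.array(fl[1])-fr[1])@n,"off",(np.array(fl[1])+fr[1])@n/2)
for u,v in ((294.3,279.2),(325.7,274.2)): X=plane(t,u,v,.005);print("mouth",X.round(4),"along",X[:2]@[np.cos(th),np.sin(th)],"across",X[:2]@n)
E
python3 m.py
```

```text
C box [[183.1999969482422, 214.10000610351562], [195.10000610351562, 209.3000030517578], [203.60000610351562, 230.39999389648438], [191.6999969482422, 235.10000610351562]] [[0.5849, 0.2211, 0.05], [0.5975, 0.1913, 0.05], [0.5444, 0.1683, 0.05], [0.532, 0.1979, 0.05]] [np.float64(0.0578), np.float64(0.0323), np.float64(0.0579), np.float64(0.0321)]
(np.float32(0.17855221), (np.float32(0.5251188), np.float32(-0.06447537)), np.float64(0.00042156068579797404), 33) (np.float32(0.17842527), (np.float32(0.5081783), np.float32(-0.1131841)), np.float64(0.0004209983646918416), 33)
yaw 0.17848873 gap 0.044927236 off -0.1791456
mouth [ 0.4259 -0.0633  0.005 ] along 0.4078980305835825 across -0.13787475526256973
mouth [ 0.4401 -0.144   0.005 ] along 0.40751718938174725 across -0.21981434059717042
```

Rail spacing measures 44.9 mm against 45 expected, and pack C's face 58x32 against 58x34. The lane yaw is 0.1785. Pack B goes first, so I'll hover over it.

>>> jog_arm(increments=[[0.482,-0.449,-0.2,0,0,0.736,-1],[0.482,-0.449,-0.2,0,0,0.736,-1],[0.482,-0.449,-0.2,0,0,0.736,-1],[0.482,-0.449,-0.2,0,0,0.736,-1],[0.482,-0.449,-0.2,0,0,0.736,-1],[0.482,-0.449,-0.2,0,0,0.736,-1],[0.482,-0.449,-0.2,0,0,0.736,-1],[0.482,-0.449,-0.2,0,0,0.736,-1],[0.482,-0.449,-0.2,0,0,0.736,-1],[0.482,-0.449,-0.2,0,0,0.736,-1],[0.482,-0.449,-0.2,0,0,0.736,-1],[0.482,-0.449,-0.2,0,0,0.736,-1]])

```text
time: 1.15
tcp_pos: [0.4491, 0.3902, 0.151]
ee_rot: [3.142, -0.001, -2.41]
contact_force: [-0.2, -0.4, -0.8]
gripper_width: 0.0854
grip_force: 0.0
```

```bash
python3 - <<'E'
from workcell import read_state, optics
import cv2
s=read_state();print(s["tcp_pos"],s["ee_rot"],s["joint_positions"])
c=optics.read_camera("wrist");cv2.imwrite("pics/w1.png",c["img"][:,:,::-1])
E
```

```text
[0.449089   0.39019733 0.15097615] [ 3.14150838e+00 -5.77901142e-04 -2.41015403e+00] [ 5.90295841e-01  4.44367131e-02  1.75859763e+00  2.20198869e-06
  1.33914232e+00 -1.71193959e+00]
```

View pics/w1.png

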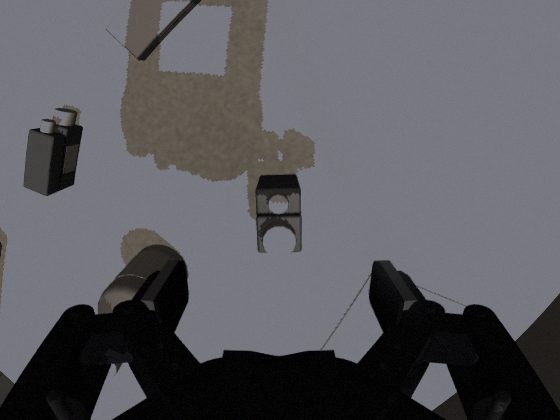

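The pack sits at (279,218), centred and square between the fingers, with the wash bottle clear on the left. Next: descend and grip.

>>> jog_arm(increments=[[0,0,-0.1,0,0,0,-1],[0,0,-0.2,0,0,0,-1],[0,0,-0.3,0,0,0,-1],[0,0,-0.322,0,0,0,-1],[0,0,-0.322,0,0,0,-0.5],[0,0,-0.322,0,0,0,0.3],[0,0,-0.322,0,0,0,1],[0,0,-0.322,0,0,0,1],[0,0,-0.322,0,0,0,1],[0,0,-0.322,0,0,0,1],[0,0,-0.322,0,0,0,1],[0,0,-0.322,0,0,0,1]])

```text
time: 2.2
tcp_pos: [0.4515, 0.392, 0.0261]
ee_rot: [-3.141, 0.006, -2.408]
contact_force: [0.4, -0.5, 6.7]
gripper_width: 0.0334
grip_force: 60.0
```

>>> jog_arm(increments=[[0,0,0.05,0,0,0,1],[0,0,0.15,0,0,0,1],[0,0,0.25,0,0,0,1],[0,0,0.35,0,0,0,1],[0,-0.08,0.35,0,0,-0.05,1],[0.02,-0.16,0.35,0,0,-0.1,1],[0.04,-0.25,0.35,0,0,-0.15,1],[0.06,-0.35,0.35,0,0,-0.2,1],[0.08,-0.45,0.35,0,0,-0.25,1],[0.1,-0.55,0.35,0,0,-0.3,1],[0.12,-0.65,0.35,0,0,-0.353,1],[0.15,-0.75,0.35,0,0,-0.353,1],[0.18,-0.84,0.35,0,0,-0.353,1],[0.18,-0.92,0.35,0,0,-0.353,1],[0.18,-0.98,0.35,0,0,-0.353,1],[0.18,-1.0,0.35,0,0,-0.353,1],[0.18,-1.0,0.35,0,0,-0.353,1],[0.18,-1.0,0.35,0,0,-0.353,1]])

```text
time: 3.7
tcp_pos: [0.5212, -0.0093, 0.1628]
ee_rot: [3.141, 0.001, -2.963]
contact_force: [0.3, 0.6, -1.2]
gripper_width: 0.0338
grip_force: 59.6
```

>>> jog_arm(increments=[[0.006,-0.08,0,0,0,0,1],[0.006,-0.15,0,0,0,0,1],[0.006,-0.19,-0.05,0,0,0,1],[0.006,-0.196,-0.15,0,0,0,1],[0.006,-0.196,-0.225,0,0,0,1],[0.006,-0.196,-0.225,0,0,0,1]])

```text
time: 4.2
tcp_pos: [0.5185, -0.0851, 0.0655]
ee_rot: [3.135, -0.012, -2.961]
contact_force: [-1.4, 0.1, -2.6]
gripper_width: 0.0334
grip_force: 59.7
```

```bash
python3 - <<'E'
from workcell import read_state, optics
import cv2, numpy as np
s=read_state();print(s["tcp_pos"],s["ee_rot"])
c=optics.read_camera("wrist");cv2.imwrite("pics/w2.png",np.clip(c["img"][:,:,::-1].astype(float)*1.5,0,255).astype(np.uint8))
E
```

```text
[ 0.51851103 -0.08510051  0.06548833] [ 3.13491809 -0.01158113 -2.96139499]
```

View pics/w2.png

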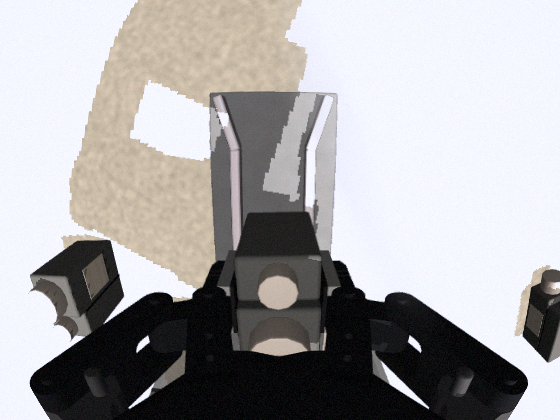

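The view shows the pack at column 278 and the rails at columns 241 and 305 near row 200, with the large cap leading. The arm is still settling, so I'll hold and then measure the rails in the wrist camera.

>>> jog_arm(increments=[[0,0,0,0,0,0,1],[0,0,0,0,0,0,1],[0,0,0,0,0,0,1]])

```text
time: 4.5
tcp_pos: [0.5258, -0.088, 0.0755]
ee_rot: [-3.139, 0.005, -2.962]
contact_force: [1.2, 0.2, -1.2]
gripper_width: 0.0331
grip_force: 59.7
```

```bash
cat >> h.py <<'E'
from scipy.spatial.transform import Rotation as Ro
def wray(c,st,u,v):
    x,y=(u-c["cx"])/c["fx"],(v-c["cy"])/c["fy"];r=np.hypot(x,y)
    d=np.array([x/r*np.sin(r),y/r*np.sin(r),np.cos(r)]) if r>0 else np.array([0,0,1.])
    T=np.eye(4);T[:3,:3]=Ro.from_euler("xyz",st["ee_rot"]).as_matrix();T[:3,3]=st["tcp_pos"];M=T@np.array(c["mount"])
    return M[:3,3],M[:3,:3]@d
E=np.array([np.cos(.1785),np.sin(.1785),0]);N=np.array([-E[1],E[0],0]);O=.7247*E-.1791*N
def ana(X): return np.array([(X-O)@E,(X-O)@N,X[2]])
def wplane(c,st,u,v,z):
    o,d=wray(c,st,u,v);return o+d*(z-o[2])/d[2]
E
python3 - <<'E'
from workcell import read_state, optics
from h import *
s=read_state();print(s["tcp_pos"],s["ee_rot"],"ana",ana(s["tcp_pos"]).round(4))
c=optics.read_camera("wrist");g=cv2.cvtColor(c["img"],cv2.COLOR_RGB2GRAY).astype(int)
pickle.dump((c,s),open("w3.pkl","wb"))
for v in (165,180,195,205): print(v,g[v,225:250].tolist(),g[v,296:325].tolist())
for u,v in ((241,180),(305.5,180),(241,205),(306,205)): print(u,v,ana(wplane(c,s,u,v,.019)).round(4))
E
```

```text
[ 0.52577319 -0.08798974  0.0755242 ] [-3.13927625  0.00457532 -2.96166832] ana [-0.2229 -0.0008  0.0755]
165 [65, 67, 65, 68, 65, 67, 65, 66, 67, 64, 67, 64, 66, 67, 69, 104, 128, 127, 130, 128, 128, 127, 110, 78, 41] [125, 126, 127, 127, 124, 128, 128, 125, 127, 108, 66, 67, 66, 60, 47, 67, 134, 168, 167, 167, 169, 166, 166, 168, 156, 134, 125, 127, 126]
180 [61, 66, 62, 68, 65, 64, 68, 64, 66, 66, 64, 67, 68, 66, 50, 109, 122, 128, 128, 129, 130, 127, 114, 94, 31] [121, 124, 124, 123, 124, 124, 126, 123, 123, 109, 65, 66, 66, 56, 36, 95, 160, 169, 169, 167, 168, 169, 167, 165, 139, 113, 125, 124, 123]
195 [64, 68, 65, 64, 68, 65, 64, 66, 65, 64, 66, 66, 66, 64, 64, 83, 120, 128, 126, 130, 131, 128, 120, 101, 40] [65, 65, 65, 67, 64, 64, 66, 68, 64, 67, 64, 65, 63, 41, 63, 128, 168, 168, 165, 170, 167, 168, 166, 141, 100, 124, 121, 120, 123]
205 [66, 64, 66, 66, 65, 67, 64, 64, 66, 66, 65, 63, 64, 62, 65, 53, 111, 129, 127, 126, 130, 127, 125, 98, 50] [63, 63, 66, 64, 63, 64, 66, 64, 60, 61, 65, 66, 59, 32, 60, 109, 124, 132, 129, 127, 127, 120, 109, 107, 120, 123, 124, 123, 119]
241 180 [-0.2548 -0.0244  0.019 ]
305.5 180 [-0.2548  0.0156  0.019 ]
241 205 [-0.2386 -0.0248  0.019 ]
306 205 [-0.2387  0.0163  0.019 ]
```

>>> jog_arm(increments=[[0,0,-0.03,0,0,0,1],[0,0,-0.055,0,0,0,1],[0,0,-0.075,0,0,0,1],[0,0,-0.09,0,0,0,1],[0,0,-0.097,0,0,0,1],[0,0,-0.1,0,0,0,1],[0,0,-0.1,0,0,0,1],[0,0,-0.1,0,0,0,1],[0,0,-0.1,0,0,0,1]])

```text
time: 5.3
tcp_pos: [0.524, -0.0882, 0.0329]
ee_rot: [-3.141, 0.001, -2.963]
contact_force: [-0.4, 0.5, -0.9]
gripper_width: 0.0335
grip_force: 59.9
```

>>> jog_arm(increments=[[0,0,-0.003,0,0,0,1],[0,0,-0.006,0,0,0,1],[0,0,-0.008,0,0,0,1],[0,0,-0.008,0,0,0,1],[0,0,-0.008,0,0,0,1]])

```text
time: 5.72
tcp_pos: [0.5242, -0.0882, 0.0312]
ee_rot: [-3.141, 0.0, -2.963]
contact_force: [-5.2, 1.3, 8.9]
gripper_width: 0.0333
grip_force: 61.0
```

>>> jog_arm(increments=[[0.005,0.001,0,0,0,0,1],[0.012,0.002,0,0,0,0,1],[0.018,0.003,0,0,0,0,1],[0.02,0.0035,0,0,0,0,1],[0.02,0.0035,0,0,0,0,0.2],[0.02,0.0035,0,0,0,0,-0.3],[0.02,0.0035,0,0,0,0,-0.3],[0.02,0.0035,0,0,0,0,-0.3],[0.02,0.0035,0.04,0,0,0,-0.3],[0.02,0.0035,0.12,0,0,0,-0.3],[0.02,0.0035,0.2,0,0,0,-0.3],[0.02,0.0035,0.3,0,0,0,-0.3],[0.02,0.0035,0.36,0,0,0,-0.3],[0.02,0.0035,0.36,0,0,0,-0.3]])

```text
time: 6.88
tcp_pos: [0.5354, -0.0877, 0.1808]
ee_rot: [-3.136, 0.011, -2.963]
contact_force: [0.6, 0.3, 0.3]
gripper_width: 0.0555
grip_force: 0.0
```

```bash
cat > chk.py <<'E'
from workcell import read_state, optics
from h import *
import sys
s=read_state();print(s["tcp_pos"].round(4),s["ee_rot"].round(3),s["joint_positions"].round(2),s["gripper_width"])
c=optics.read_camera("top");pickle.dump(c,open("top1.pkl","wb"))
t=c["img"][:,:,::-1]
f=lambda u,v,w,h:cv2.resize(t[v:v+h,u:u+w],None,fx=4,fy=4,interpolation=cv2.INTER_CUBIC)
m=np.hstack([f(255,130,95,150),f(330,180,95,150)])
cv2.imwrite(sys.argv[1],np.clip(m*1.5,0,255).astype(np.uint8))
E
python3 chk.py pics/c1.png
```

```text
[ 0.5354 -0.0877  0.1808] [-3.136  0.011 -2.963] [-0.3  -0.12  1.86  0.    1.38 -2.05] 0.055469681475879315
```

>>> jog_arm(increments=[[0.0,-0.05,0.05,0,0,-0.08,-0.6],[0.04,-0.12,0.05,0,0,-0.16,-0.6],[0.08,-0.2,0.05,0,0,-0.24,-0.6],[0.11,-0.27,0.05,0,0,-0.32,-0.6],[0.1285,-0.331,0.05,0,0,-0.4,-0.6],[0.1285,-0.331,0.05,0,0,-0.48,-0.6],[0.1285,-0.331,0.05,0,0,-0.56,-0.6],[0.1285,-0.331,0.05,0,0,-0.64,-0.6],[0.1285,-0.331,0.05,0,0,-0.72,-0.6],[0.1285,-0.331,0.05,0,0,-0.8,-0.6],[0.1285,-0.331,0.05,0,0,-0.88,-0.6],[0.1285,-0.331,0.05,0,0,-0.95,-0.6],[0.1285,-0.331,0.05,0,0,-0.979,-0.6]])

```text
time: 8.02
tcp_pos: [0.582, -0.2185, 0.1905]
ee_rot: [-3.139, -0.003, 1.778]
contact_force: [-0.5, -0.1, -0.3]
gripper_width: 0.0683
grip_force: 0.0
```

>>> jog_arm(increments=[[0,0,0,0,0,-0.08,-0.6],[0,0,0,0,0,-0.16,-0.6],[0,0,0,0,0,-0.24,-0.6],[0,0,0,0,0,-0.32,-0.6],[0,0,0,0,0,-0.4,-0.6],[0,0,-0.02,0,0,-0.48,-0.6],[0,0,-0.04,0,0,-0.56,-0.6],[0,0,-0.06,0,0,-0.64,-0.6],[0,0,-0.08,0,0,-0.72,-0.6],[0,0,-0.1,0,0,-0.8,-0.6],[0,0,-0.12,0,0,-0.88,-0.6],[0,0,-0.14,0,0,-0.95,-0.6],[0,0,-0.15,0,0,-0.979,-0.6],[0,0,-0.15,0,0,-0.979,-0.6],[0,0,-0.15,0,0,-0.979,-0.6],[0,0,-0.15,0,0,-0.979,-0.6]])

```text
time: 9.35
tcp_pos: [0.5827, -0.2189, 0.1325]
ee_rot: [-3.141, 0.001, 0.246]
contact_force: [1.2, 0.0, 0.4]
gripper_width: 0.0683
grip_force: 0.0
```

```bash
python3 chk.py pics/c2.png; python3 - <<'E'
from workcell import read_state, optics
from h import *
s=read_state();c=optics.read_camera("wrist");cv2.imwrite("pics/w4.png",np.clip(c["img"][:,:,::-1]*1.5,0,255).astype(np.uint8))
# montage: top crop + wrist
a=cv2.imread("pics/c2.png")[:, :380];b=cv2.imread("pics/w4.png");b=cv2.resize(b,(420,315))
m=np.zeros((600,800,3),np.uint8);m[:600,:380]=a;m[:315,380:]=b;cv2.imwrite("pics/m1.png",m)
E
```

```text
[ 0.5827 -0.2189  0.1325] [-3.141e+00  1.000e-03  2.460e-01] [-0.48  0.13  1.7   0.    1.31  0.85] 0.06832110831706331
```

View pics/m1.png

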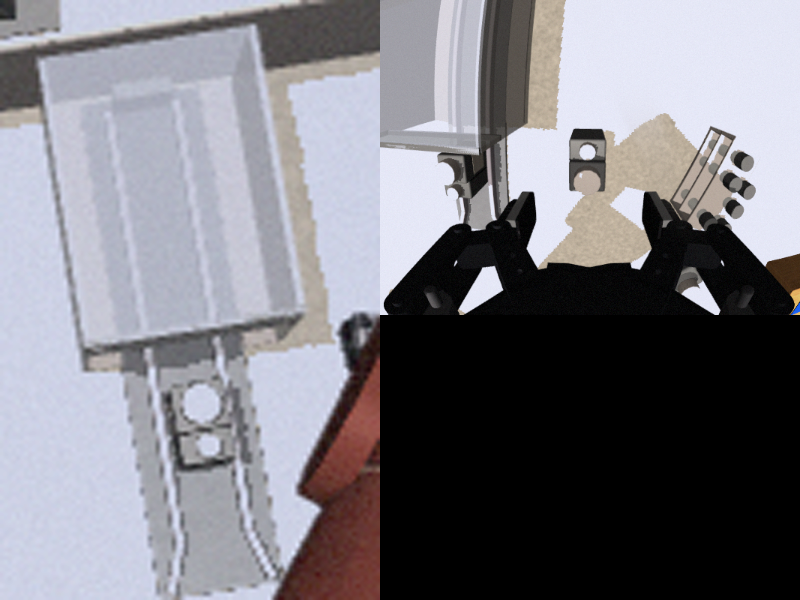

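Pack B stands between the rails with its large cap leading, at about (202,400) in the crop. Pack A is centred between the fingers in the wrist view, and the rack is clear on the right. Next: descend and grip A.

>>> jog_arm(increments=[[0,0,-0.08,0,0,0,-0.6],[0,0,-0.16,0,0,0,-0.6],[0,0,-0.23,0,0,0,-0.6],[0,0,-0.265,0,0,0,-0.6],[0,0,-0.2725,0,0,0,-0.6],[0,0,-0.2725,0,0,0,0],[0,0,-0.2725,0,0,0,1],[0,0,-0.2725,0,0,0,1],[0,0,-0.2725,0,0,0,1],[0,0,-0.2725,0,0,0,1],[0,0,-0.2725,0,0,0,1]])

```text
time: 10.37
tcp_pos: [0.585, -0.22, 0.0271]
ee_rot: [3.138, -0.004, 0.245]
contact_force: [0.6, 0.4, 5.7]
gripper_width: 0.0332
grip_force: 60.5
```

>>> jog_arm(increments=[[0,0,0.08,0,0,0,1],[0,0,0.18,0,0,0,1],[0,0,0.28,0,0,0,1],[0,0,0.36,0,0,0.04,1],[-0.05,0,0.37,0,0,0.1,1],[-0.12,0,0.37,0,0,0.17,1],[-0.2,0,0.37,0,0,0.25,1],[-0.26,0.03,0.37,0,0,0.33,1],[-0.284,0.1,0.37,0,0,0.41,1],[-0.284,0.18,0.37,0,0,0.49,1],[-0.284,0.25,0.37,0,0,0.57,1],[-0.284,0.29,0.37,0,0,0.65,1],[-0.284,0.303,0.37,0,0,0.73,1],[-0.284,0.303,0.37,0,0,0.81,1],[-0.284,0.303,0.37,0,0,0.89,1],[-0.284,0.303,0.37,0,0,0.95,1],[-0.284,0.303,0.37,0,0,0.9786,1]])

```text
time: 11.78
tcp_pos: [0.4691, -0.0976, 0.1723]
ee_rot: [-3.141, 0.0, 1.786]
contact_force: [0.8, 0.5, -1.4]
gripper_width: 0.0332
grip_force: 59.9
```

>>> jog_arm(increments=[[0,0,0,0,0,0.08,1],[0,0,0,0,0,0.16,1],[0,0,0,0,0,0.24,1],[0,0,0,0,0,0.32,1],[0,0,0,0,0,0.4,1],[0,0,0,0,0,0.48,1],[0,0,-0.03,0,0,0.56,1],[0,0,-0.06,0,0,0.64,1],[0,0,-0.09,0,0,0.72,1],[0,0,-0.12,0,0,0.8,1],[0,0,-0.15,0,0,0.88,1],[0,0,-0.18,0,0,0.95,1],[0,0,-0.21,0,0,0.9786,1],[0,0,-0.23,0,0,0.9786,1],[0,0,-0.24,0,0,0.9786,1],[0,0,-0.24,0,0,0.9786,1],[0,0,-0.24,0,0,0.9786,1]])

```text
time: 13.2
tcp_pos: [0.4696, -0.0979, 0.0766]
ee_rot: [-3.141, 0.0, -2.965]
contact_force: [-0.1, 0.0, -0.5]
gripper_width: 0.0332
grip_force: 59.9
```

```bash
python3 - <<'E'
from workcell import read_state
from h import *
s=read_state();print(s["tcp_pos"].round(4),s["ee_rot"].round(4),ana(s["tcp_pos"]).round(4),s["joint_positions"].round(2))
E
```

```text
[ 0.4696 -0.0979  0.0766] [-3.1414e+00  3.0000e-04 -2.9648e+00] [-0.28   -0.0006  0.0766] [-0.36 -0.15  2.08 -0.    1.21 -2.11]
```

>>> jog_arm(increments=[[0,0.001,-0.03,0,0,0,1],[0,0.001,-0.06,0,0,0,1],[0,0.001,-0.085,0,0,0,1],[0,0.001,-0.1,0,0,0,1],[0,0.001,-0.107,0,0,0,1],[0,0.001,-0.11,0,0,0,1],[0,0.001,-0.11,0,0,0,1],[0,0.001,-0.11,0,0,0,1],[0,0.001,-0.11,0,0,0,1]])

```text
time: 13.95
tcp_pos: [0.4695, -0.0975, 0.0322]
ee_rot: [-3.142, 0.0, -2.964]
contact_force: [-0.6, 0.3, -0.6]
gripper_width: 0.0335
grip_force: 60.1
```

>>> jog_arm(increments=[[0.006,0.001,0,0,0,0,1],[0.016,0.003,0,0,0,0,1],[0.03,0.0054,0,0,0,0,1],[0.046,0.0083,0,0,0,0,1],[0.062,0.0112,0,0,0,0,1],[0.078,0.014,0,0,0,0,1],[0.094,0.017,0,0,0,0,1],[0.11,0.0198,0,0,0,0,1],[0.124,0.0223,0,0,0,0,1],[0.136,0.0245,0,0,0,0,1],[0.144,0.026,0,0,0,0,1],[0.1476,0.0266,0,0,0,0,1],[0.1476,0.0266,0,0,0,0,1],[0.1476,0.0266,0,0,0,0,1]])

```text
time: 15.12
tcp_pos: [0.5286, -0.0868, 0.0323]
ee_rot: [-3.142, 0.0, -2.964]
contact_force: [0.1, -0.4, -0.8]
gripper_width: 0.0335
grip_force: 60.0
```

>>> jog_arm(increments=[[0,0,0,0,0,0,0.3],[0,0,0,0,0,0,-0.3],[0,0,0,0,0,0,-0.3],[0,0,0,0,0,0,-0.3],[0,0,0.03,0,0,0,-0.3],[0,0,0.1,0,0,0,-0.3],[0,0,0.18,0,0,0,-0.3],[0,0,0.27,0,0,0,-0.3],[0,0,0.36,0,0,0,-0.3],[0,0,0.42,0,0,0,-0.5],[0,0,0.42,0,0,0,-1]])

```text
time: 16.03
tcp_pos: [0.5321, -0.0879, 0.2093]
ee_rot: [-3.135, 0.012, -2.964]
contact_force: [0.5, 1.1, 0.7]
gripper_width: 0.0738
grip_force: 0.0
```

```bash
python3 - <<'E'
from workcell import read_state
from h import *
s=read_state();print(s["tcp_pos"].round(4),s["ee_rot"].round(4),s["joint_positions"].round(3))
D=[(.05334,1.61429,.620,.230),(.0444,1.7586,.5903,.151),(-.15,2.08,.4739,.0766),(.13,1.70,.618,.1325)]
p,q=s["joint_positions"],s["tcp_pos"];D.append((p[1],p[2],np.sqrt(q[0]**2+q[1]**2-.0742**2),q[2]))
A=[];b=[]
for a,c,r,z in D:
    A+=[[1,0,np.sin(a),np.sin(a+c)],[0,1,np.cos(a),np.cos(a+c)]];b+=[r,z]
x,res,_,_=np.linalg.lstsq(np.array(A),np.array(b),rcond=None);print(x.round(3),(np.array(A)@x-b).round(4))
# orientation change to the tilted grasp: from vertical commanded yaw -2.9635
f=np.array([.9167,.3995,0]);tz=np.array([*f[:2]*.7071,-.7071]);tx=np.array([*-f[:2]*.7071,-.7071]);ty=np.cross(tz,tx)
Rg=np.c_[tx,ty,tz];R0=Ro.from_euler("xyz",[np.pi,0,-2.9635]).as_matrix()
print("rotvec units",(Ro.from_matrix(Rg@R0.T).as_rotvec()/(np.pi/2)).round(4))
E
```

```text
[ 0.5321 -0.0879  0.2093] [-3.1353  0.0123 -2.9639] [-0.302 -0.148  1.844  0.     1.432 -2.05 ]
[-0.02  -0.131  0.423  0.61 ] [-0.0105  0.0023  0.0019  0.0001  0.0138 -0.0039  0.0063 -0.0005 -0.0115
  0.002 ]
rotvec units [ 0.1455 -0.4795  0.1405]
```

>>> jog_arm(increments=[[0,0.06,0,0,0,0.02,-1],[0,0.14,0,0,0,0.05,-1],[0.02,0.23,0,0,0,0.1,-1],[0.05,0.33,0,0.03,-0.1,0.14,-1],[0.08,0.43,0,0.06,-0.2,0.14,-1],[0.09,0.53,0,0.09,-0.3,0.14,-1],[0.0935,0.62,0,0.12,-0.4,0.14,-1],[0.0935,0.68,0,0.1455,-0.4795,0.1405,-1],[0.0935,0.704,-0.06,0.1455,-0.4795,0.1405,-1],[0.0935,0.704,-0.125,0.1455,-0.4795,0.1405,-1],[0.0935,0.704,-0.125,0.1455,-0.4795,0.1405,-1],[0.0935,0.704,-0.125,0.1455,-0.4795,0.1405,-1],[0.0935,0.704,-0.125,0.1455,-0.4795,0.1405,-1]])

```text
time: 17.12
tcp_pos: [0.5676, 0.1947, 0.1532]
ee_rot: [-3.141, 0.788, -2.731]
contact_force: [0.8, -0.6, 0.8]
gripper_width: 0.0855
grip_force: 0.0
```

```bash
cat > fit.py <<'E'
from workcell import read_state
from h import *
s=read_state();p,q=s["joint_positions"],s["tcp_pos"];R=Ro.from_euler("xyz",s["ee_rot"]).as_matrix()
print(q.round(4),p.round(3),"toolz",R[:,2].round(3),"toolx",R[:,0].round(3))
E
python3 fit.py; python3 chk.py pics/c3.png; python3 - <<'E'
from workcell import read_state, optics
from h import *
s=read_state();c=optics.read_camera("wrist");b=cv2.resize(np.clip(c["img"][:,:,::-1]*1.5,0,255).astype(np.uint8),(420,315))
m=np.zeros((600,800,3),np.uint8);m[:600,:380]=cv2.imread("pics/c3.png")[:, :380];m[:315,380:]=b
c=optics.read_camera("scene")["img"][120:262,210:400,::-1];m[315:600,380:760]=np.clip(cv2.resize(c,(380,285))*1.5,0,255)
cv2.imwrite("pics/m2.png",m)
E
```

```text
[0.5676 0.1947 0.1532] [ 0.106 -0.362  2.26   0.439  0.521 -2.175] toolz [ 0.65   0.282 -0.705] toolx [-0.647 -0.281 -0.709]
[0.5676 0.1947 0.1532] [-3.141  0.788 -2.731] [ 0.11 -0.36  2.26  0.44  0.52 -2.18] 0.08548323821245662
```

View pics/m2.png

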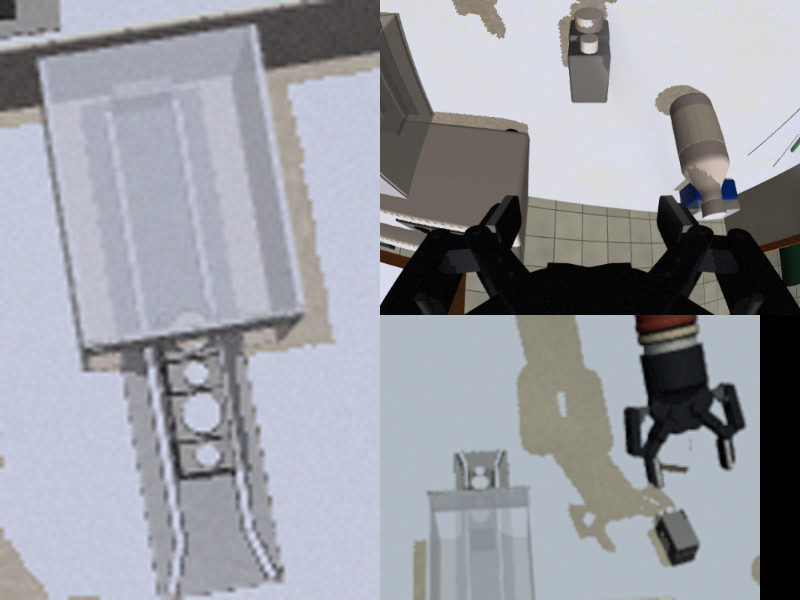

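A and B stand nose to tail in the lane, C lies ahead of the fingers, and the 45° tilt is reachable. At this tilt a half spin about the tool axis will stand C upright. I'll descend and grip it.

>>> jog_arm(increments=[[0,0,-0.05,0,0,0,-1],[0,0,-0.1,0,0,0,-1],[0,0,-0.15,0,0,0,-1],[0,0,-0.2,0,0,0,-1],[0,0,-0.25,0,0,0,-1],[0,0,-0.29,0,0,0,-1],[0,0,-0.315,0,0,0,-1],[0,0,-0.328,0,0,0,-1],[0,0,-0.331,0,0,0,-1],[0,0,-0.331,0,0,0,-0.5],[0,0,-0.331,0,0,0,0.2],[0,0,-0.331,0,0,0,1],[0,0,-0.331,0,0,0,1],[0,0,-0.331,0,0,0,1],[0,0,-0.331,0,0,0,1],[0,0,-0.331,0,0,0,1]])

```text
time: 18.6
tcp_pos: [0.5667, 0.1949, 0.0192]
ee_rot: [-3.141, 0.787, -2.731]
contact_force: [-4.3, -1.6, 6.3]
gripper_width: 0.0334
grip_force: 60.2
```

>>> jog_arm(increments=[[0,0,0.04,0,0,0,1],[0,0,0.1,0,0,0,1],[0,0,0.18,0,0,0,1],[0.02,0,0.26,0.0389,0.0169,-0.0424,1],[0.05,0,0.32,0.0907,0.0396,-0.099,1],[0.07,0,0.35,0.1426,0.0622,-0.1556,1],[0.075,0,0.35,0.1944,0.0848,-0.2121,1],[0.075,0,0.35,0.2462,0.1074,-0.2687,1],[0.075,0,0.35,0.2981,0.13,-0.3253,1],[0.075,0,0.35,0.3499,0.1526,-0.3818,1],[0.075,0,0.35,0.4018,0.1752,-0.4384,1],[0.075,0,0.35,0.4536,0.1978,-0.495,1],[0.075,0,0.35,0.5054,0.2204,-0.5515,1],[0.075,0,0.35,0.5573,0.243,-0.6081,1],[0.075,0,0.35,0.6091,0.2656,-0.6647,1],[0.075,0,0.35,0.648,0.2825,-0.7071,1],[0.075,0,0.35,0.648,0.2825,-0.7071,1]])

```text
time: 20.02
tcp_pos: [0.5952, 0.1948, 0.1569]
ee_rot: [2.358, -0.002, 1.981]
contact_force: [0.8, 0.4, -0.4]
gripper_width: 0.0334
grip_force: 59.7
```

>>> jog_arm(increments=[[0,0,0,0.0389,0.0169,-0.0424,1],[0,0,0,0.0907,0.0396,-0.099,1],[0,0,0,0.1426,0.0622,-0.1556,1],[0,0,0,0.1944,0.0848,-0.2121,1],[0,0,0,0.2462,0.1074,-0.2687,1],[0,0,0,0.2981,0.13,-0.3253,1],[0,0,0,0.3499,0.1526,-0.3818,1],[0,0,0,0.4018,0.1752,-0.4384,1],[0,0,0,0.4536,0.1978,-0.495,1],[0,0,0,0.5054,0.2204,-0.5515,1],[0,0,0,0.5573,0.243,-0.6081,1],[0,0,0,0.6091,0.2656,-0.6647,1],[0,0,0,0.648,0.2825,-0.7071,1],[0,0,0,0.648,0.2825,-0.7071,1],[0,0,0,0.648,0.2825,-0.7071,1],[0,0,0,0.648,0.2825,-0.7071,1]])

```text
time: 21.35
tcp_pos: [0.5956, 0.1948, 0.1575]
ee_rot: [3.139, -0.784, 0.415]
contact_force: [0.5, -0.8, -0.9]
gripper_width: 0.0331
grip_force: 59.7
```

```bash
python3 fit.py; python3 - <<'E'
from workcell import read_state, optics
from h import *
s=read_state();c=optics.read_camera("wrist");b=cv2.resize(np.clip(c["img"][:,:,::-1]*1.5,0,255).astype(np.uint8),(420,315))
m=np.zeros((600,800,3),np.uint8);m[:315,380:]=b
c=optics.read_camera("scene")["img"][120:262,210:400,::-1];m[315:600,380:760]=np.clip(cv2.resize(c,(380,285))*1.5,0,255)
c=optics.read_camera("top")["img"][170:270,150:245,::-1];m[:400,:380]=np.clip(cv2.resize(c,(380,400))*1.5,0,255)
cv2.imwrite("pics/m3.png",m)
E
```

```text
[0.5956 0.1948 0.1575] [ 0.099 -0.285  2.193  0.453  0.519  0.943] toolz [ 0.647  0.283 -0.708] toolx [0.648 0.286 0.706]
```

View pics/m3.png

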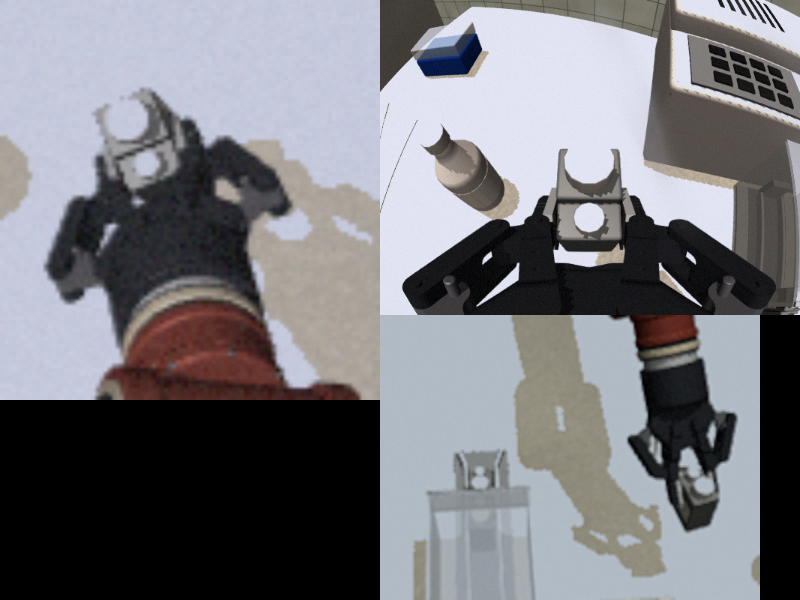

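Pack C is upright with its large cap pointing away from the robot, in the wrist crop at (590,215). I'll set it down.

>>> jog_arm(increments=[[0,0,-0.05,0,0,0,1],[0,0,-0.1,0,0,0,1],[0,0,-0.15,0,0,0,1],[0,0,-0.2,0,0,0,1],[0,0,-0.25,0,0,0,1],[0,0,-0.28,0,0,0,1],[0,0,-0.3,0,0,0,1],[0,0,-0.309,0,0,0,1],[0,0,-0.309,0,0,0,1],[0,0,-0.309,0,0,0,1],[0,0,-0.309,0,0,0,1]])

```text
time: 22.42
tcp_pos: [0.5967, 0.1948, 0.0355]
ee_rot: [3.141, -0.787, 0.412]
contact_force: [0.8, 0.2, -0.9]
gripper_width: 0.0333
grip_force: 59.7
```

>>> jog_arm(increments=[[0,0,-0.004,0,0,0,1],[0,0,-0.008,0,0,0,1],[0,0,-0.01,0,0,0,1],[0,0,-0.01,0,0,0,1],[0,0,-0.01,0,0,0,1]])

```text
time: 22.83
tcp_pos: [0.5958, 0.1948, 0.0303]
ee_rot: [-3.141, -0.785, 0.411]
contact_force: [0.5, 0.1, -1.7]
gripper_width: 0.0335
grip_force: 59.7
```

>>> jog_arm(increments=[[0,0,-0.003,0,0,0,1],[0,0,-0.006,0,0,0,1],[0,0,-0.009,0,0,0,1],[0,0,-0.009,0,0,0,1],[0,0,-0.009,0,0,0,1]])

```text
time: 23.25
tcp_pos: [0.5974, 0.195, 0.0286]
ee_rot: [3.141, -0.788, 0.411]
contact_force: [-1.0, 0.2, 4.9]
gripper_width: 0.033
grip_force: 60.5
```

>>> jog_arm(increments=[[0,0,0,0,0,0,0.3],[0,0,0,0,0,0,-0.4],[0,0,0,0,0,0,-0.6],[0,0,0,0,0,0,-0.6],[0,0,0.03,0,0,0,-0.6],[0,0,0.09,0,0,0,-0.6],[0,0,0.17,0,0,0,-0.6],[0,0,0.25,0,0,0,-0.6],[0,0,0.31,0,0,0,-0.6],[-0.01,-0.005,0.31,-0.03,0.0687,0,-0.6],[-0.02,-0.01,0.31,-0.06,0.1374,0,-0.6],[-0.03,-0.015,0.31,-0.09,0.2061,0,-0.6],[-0.037,-0.018,0.31,-0.12,0.2748,0,-0.6],[-0.037,-0.018,0.31,-0.15,0.3435,0,-0.6],[-0.037,-0.018,0.31,-0.18,0.4122,0,-0.6],[-0.037,-0.018,0.31,-0.2,0.458,0,-0.6],[-0.037,-0.018,0.31,-0.2,0.458,0,-0.6],[-0.037,-0.018,0.31,-0.2,0.458,0,-0.6],[-0.037,-0.018,0.31,-0.2,0.458,0,-0.6]])

```text
time: 24.83
tcp_pos: [0.5803, 0.1874, 0.1497]
ee_rot: [-3.142, 0.0, 0.411]
contact_force: [-0.2, 0.4, 0.2]
gripper_width: 0.0681
grip_force: 0.0
```

```bash
python3 fit.py; python3 - <<'E'
from workcell import read_state, optics
from h import *
s=read_state();c=optics.read_camera("wrist");b=cv2.resize(np.clip(c["img"][:,:,::-1]*1.5,0,255).astype(np.uint8),(420,315))
m=np.zeros((600,800,3),np.uint8);m[:315,380:]=b
pickle.dump((c,s),open("w5.pkl","wb"))
c=optics.read_camera("scene")["img"][120:262,210:400,::-1];m[315:600,380:760]=np.clip(cv2.resize(c,(380,285))*1.5,0,255)
cv2.imwrite("pics/m4.png",m[:,380:])
E
```

```text
[0.5803 0.1874 0.1497] [0.19  0.08  1.724 0.    1.338 1.35 ] toolz [-0. -0. -1.] toolx [ 0.917  0.4   -0.   ]
```

View pics/m4.png

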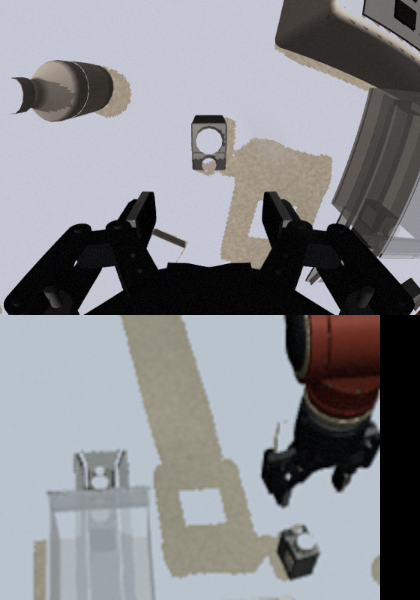

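C stands on the bench, with its large cap at wrist pixel (279.5,187) and small cap at (278.7,217). I'll check its position from these.

```bash
python3 - <<'E'
from h import *
c,s=pickle.load(open("w5.pkl","rb"))
L=wplane(c,s,279.5,187,.078);S=wplane(c,s,278.7,217,.069);u=(L-S)[:2];print(L,S,np.linalg.norm(u),np.arctan2(u[1],u[0]),"centre",L[:2]-.010*u/np.linalg.norm(u),S[:2]+.015*u/np.linalg.norm(u))
E
```

```text
[0.60235605 0.19616416 0.078     ] [0.58008023 0.18703263 0.069     ] 0.024074818575752395 0.389037516175697 centre [0.5931033  0.19237118] [0.59395935 0.1927221 ]
```

>>> jog_arm(increments=[[0.007,0.003,-0.08,0,0,0,-0.6],[0.007,0.003,-0.16,0,0,0,-0.6],[0.007,0.003,-0.23,0,0,0,-0.6],[0.007,0.003,-0.28,0,0,0,-0.6],[0.007,0.003,-0.3,0,0,0,-0.6],[0.007,0.003,-0.306,0,0,0,-0.6],[0.007,0.003,-0.306,0,0,0,0],[0.007,0.003,-0.306,0,0,0,1],[0.007,0.003,-0.306,0,0,0,1],[0.007,0.003,-0.306,0,0,0,1],[0.007,0.003,-0.306,0,0,0,1],[0.007,0.003,-0.306,0,0,0,1]])

```text
time: 25.93
tcp_pos: [0.5857, 0.1892, 0.0308]
ee_rot: [3.14, -0.004, 0.411]
contact_force: [-0.2, -0.5, 6.2]
gripper_width: 0.0331
grip_force: 60.7
```

>>> jog_arm(increments=[[0,0,0.06,0,0,0,1],[0,0,0.15,0,0,0,1],[0,0,0.24,0,0,0,1],[-0.05,-0.03,0.32,0,0,-0.03,1],[-0.12,-0.08,0.35,0,0,-0.06,1],[-0.19,-0.15,0.35,0,0,-0.1,1],[-0.25,-0.23,0.35,0,0,-0.13,1],[-0.28,-0.32,0.35,0,0,-0.148,1],[-0.2985,-0.41,0.35,0,0,-0.148,1],[-0.2985,-0.5,0.35,0,0,-0.148,1],[-0.2985,-0.58,0.33,0,0,-0.148,1],[-0.2985,-0.65,0.29,0,0,-0.148,1],[-0.2985,-0.7,0.24,0,0,-0.148,1],[-0.2985,-0.719,0.19,0,0,-0.148,1],[-0.2985,-0.719,0.15,0,0,-0.148,1],[-0.2985,-0.719,0.13,0,0,-0.148,1],[-0.2985,-0.719,0.13,0,0,-0.148,1],[-0.2985,-0.719,0.13,0,0,-0.148,1],[-0.2985,-0.719,0.13,0,0,-0.148,1]])

```text
time: 27.52
tcp_pos: [0.4654, -0.0987, 0.0816]
ee_rot: [3.14, -0.002, 0.179]
contact_force: [-0.6, -1.1, -0.2]
gripper_width: 0.0332
grip_force: 60.0
```

```bash
python3 - <<'E'
from workcell import read_state
from h import *
s=read_state();print(s["tcp_pos"].round(4),s["ee_rot"].round(4),ana(s["tcp_pos"]).round(4),s["joint_positions"].round(2))
E
```

```text
[ 0.4654 -0.0987  0.0816] [ 3.1401e+00 -1.9000e-03  1.7940e-01] [-0.2843 -0.0007  0.0816] [-0.37 -0.17  2.09 -0.    1.22  1.03]
```

Lateral offset is -0.7 mm. I'll lower with a small correction.

>>> jog_arm(increments=[[0,0.001,-0.03,0,0,0,1],[0,0.001,-0.06,0,0,0,1],[0,0.001,-0.085,0,0,0,1],[0,0.001,-0.1,0,0,0,1],[0,0.001,-0.108,0,0,0,1],[0,0.001,-0.111,0,0,0,1],[0,0.001,-0.111,0,0,0,1],[0,0.001,-0.111,0,0,0,1]])

```text
time: 28.18
tcp_pos: [0.4646, -0.0984, 0.0359]
ee_rot: [3.141, 0.0, 0.179]
contact_force: [-1.4, -0.2, 1.3]
gripper_width: 0.0332
grip_force: 60.2
```

>>> jog_arm(increments=[[0.006,0.001,0.001,0,0,0,1],[0.016,0.003,0.001,0,0,0,1],[0.03,0.0054,0.001,0,0,0,1],[0.046,0.0083,0.001,0,0,0,1],[0.062,0.0112,0.001,0,0,0,1],[0.078,0.014,0.001,0,0,0,1],[0.094,0.017,0.001,0,0,0,1],[0.11,0.0198,0.001,0,0,0,1],[0.126,0.0227,0.001,0,0,0,1],[0.14,0.0252,0.001,0,0,0,1],[0.152,0.0274,0.001,0,0,0,1],[0.162,0.0292,0.001,0,0,0,1],[0.168,0.0303,0.001,0,0,0,1],[0.17,0.0306,0.001,0,0,0,1],[0.17,0.0306,0.001,0,0,0,1],[0.17,0.0306,0.001,0,0,0,1]])

```text
time: 29.52
tcp_pos: [0.5327, -0.0862, 0.0365]
ee_rot: [3.141, -0.001, 0.178]
contact_force: [-0.7, -0.4, -1.0]
gripper_width: 0.0331
grip_force: 60.0
```

>>> jog_arm(increments=[[0,0,0,0,0,0,0.3],[0,0,0,0,0,0,-0.2],[0,0,0,0,0,0,-0.2],[0,0,0,0,0,0,-0.2],[0,0,0.03,0,0,0,-0.2],[0,0,0.09,0,0,0,-0.2],[0,0,0.17,0,0,0,-0.2],[0,0,0.25,0,0,0,-0.2],[0,0,0.3,0,0,0,-0.2],[-0.03,-0.005,0.3,0,0,0,0.5],[-0.06,-0.011,0.3,0.01,-0.055,0,1],[-0.084,-0.015,0.3,0.02,-0.11,0,1],[-0.084,-0.015,0.3,0.034,-0.19,0,1],[-0.084,-0.015,0.3,0.048,-0.266,0,1],[-0.084,-0.015,0.3,0.062,-0.344,0,1],[-0.084,-0.015,0.3,0.076,-0.42,0,1],[-0.084,-0.015,0.3,0.0888,-0.492,0,1],[-0.084,-0.015,0.3,0.0888,-0.492,0,1],[-0.084,-0.015,0.3,0.0888,-0.492,0,1],[-0.084,-0.015,0.3,0.0888,-0.492,0,1]])

```text
time: 31.18
tcp_pos: [0.4997, -0.0928, 0.1584]
ee_rot: [3.138, -0.785, 0.181]
contact_force: [0.6, 1.2, 1.1]
gripper_width: 0.0002
grip_force: 0.0
```

```bash
python3 fit.py; python3 - <<'E'
from workcell import read_state
from h import *
s=read_state();print(ana(s["tcp_pos"]).round(4),s["gripper_width"])
E
```

```text
[ 0.4997 -0.0928  0.1584] [-0.622 -0.633  2.423  0.715  0.882  0.436] toolz [ 0.696  0.124 -0.707] toolx [0.696 0.127 0.707]
[-0.2494 -0.0009  0.1584] 0.00018214069595165475
```

>>> jog_arm(increments=[[0,0.001,-0.04,-0.0197,0.1093,0,1],[0,0.001,-0.1,-0.0197,0.1093,0,1],[0,0.001,-0.16,-0.0197,0.1093,0,1],[0,0.001,-0.22,-0.0197,0.1093,0,1],[0,0.001,-0.27,-0.0197,0.1093,0,1],[0,0.001,-0.3,-0.0197,0.1093,0,1],[0,0.001,-0.315,-0.0197,0.1093,0,1],[0,0.001,-0.315,-0.0197,0.1093,0,1],[0,0.001,-0.315,-0.0197,0.1093,0,1]])

```text
time: 31.93
tcp_pos: [0.5004, -0.0921, 0.0318]
ee_rot: [3.14, -0.612, 0.18]
contact_force: [0.1, -0.0, 0.1]
gripper_width: -0.0001
grip_force: 0.0
```

```bash
python3 fit.py; python3 - <<'E'
from workcell import read_state
from h import *
s=read_state();print(ana(s["tcp_pos"]).round(4),s["gripper_width"])
E
```

```text
[ 0.5004 -0.0921  0.0318] [-0.544 -0.305  2.392  0.65   0.678  0.41 ] toolz [ 0.565  0.101 -0.819] toolx [0.805 0.147 0.574]
[-0.2486 -0.0004  0.0318] -7.810900996010595e-05
```

>>> jog_arm(increments=[[0.006,0.001,0,0,0,0,1],[0.015,0.0027,0,0.001,-0.006,0,1],[0.025,0.0045,0,0.003,-0.017,0,1],[0.036,0.0065,0,0.005,-0.028,0,1],[0.048,0.0087,0,0.007,-0.039,0,1],[0.06,0.0108,0,0.009,-0.05,0,1],[0.072,0.013,0,0.011,-0.061,0,1],[0.084,0.0152,0,0.013,-0.072,0,1],[0.096,0.0173,0,0.015,-0.083,0,1],[0.108,0.0195,0,0.017,-0.094,0,1],[0.12,0.0217,0,0.019,-0.105,0,1],[0.132,0.0238,0,0.021,-0.116,0,1],[0.144,0.026,0,0.023,-0.128,0,1],[0.156,0.0282,0,0.0256,-0.142,0,1],[0.166,0.03,0,0.0256,-0.142,0,1],[0.174,0.0314,0,0.0256,-0.142,0,1],[0.179,0.0323,0,0.0256,-0.142,0,1],[0.181,0.0327,0,0.0256,-0.142,0,1],[0.181,0.0327,0,0.0256,-0.142,0,1]])

```text
time: 33.52
tcp_pos: [0.5718, -0.0787, 0.0308]
ee_rot: [3.14, -0.838, 0.179]
contact_force: [0.5, -1.3, 0.5]
gripper_width: -0.0002
grip_force: 0.0
```

```bash
python3 fit.py; python3 - <<'E'
from workcell import read_state, optics
from h import *
s=read_state();print(ana(s["tcp_pos"]).round(4))
c=optics.read_camera("top")["img"][130:280,240:380,::-1];a=cv2.resize(c,(560,600),interpolation=cv2.INTER_CUBIC)
cv2.imwrite("pics/m5.png",np.clip(a*1.5,0,255).astype(np.uint8))
E
```

```text
[ 0.5718 -0.0787  0.0308] [-0.499 -0.121  2.338  1.192  0.525 -0.063] toolz [ 0.732  0.132 -0.669] toolx [0.658 0.119 0.743]
[-1.759e-01  1.000e-04  3.080e-02]
```

>>> jog_arm(increments=[[0.005,0.0009,0,0,0,0,1],[0.011,0.002,0,0,0,0,1],[0.017,0.0031,0,0,0,0,1],[0.023,0.0042,0,0,0,0,1],[0.029,0.0052,0,0,0,0,1],[0.034,0.0061,0,0,0,0,1],[0.038,0.0069,0,0,0,0,1],[0.041,0.0074,0,0,0,0,1],[0.043,0.0078,0,0,0,0,1]])

```text
time: 34.32
tcp_pos: [0.5886, -0.0755, 0.0303]
ee_rot: [3.141, -0.838, 0.179]
contact_force: [-4.0, -0.4, 2.6]
gripper_width: -0.0
grip_force: 1.8
```

>>> jog_arm(increments=[[0.003,0.0005,0,0,0,0,1],[0.005,0.0009,0,0,0,0,1],[0.007,0.0013,0,0,0,0,1],[0.007,0.0013,0,0,0,0,1]])

```text
time: 34.65
tcp_pos: [0.5913, -0.075, 0.0302]
ee_rot: [3.141, -0.838, 0.179]
contact_force: [-0.9, -0.5, 0.9]
gripper_width: 0.0002
grip_force: 0.5
```

```bash
python3 - <<'E'
from workcell import read_state, optics
from h import *
s=read_state();print(ana(s["tcp_pos"]).round(4))
c=optics.read_camera("top")["img"][130:280,240:380,::-1];a=cv2.resize(c,(560,600),interpolation=cv2.INTER_CUBIC)
cv2.imwrite("pics/m5.png",np.clip(a*1.5,0,255).astype(np.uint8))
E
```

```text
[-0.1561  0.0003  0.0302]
```

>>> jog_arm(increments=[[0.003,0.0005,0,0,0,0,1],[0.005,0.0009,0,0,0,0,1],[0.008,0.0014,0,0,0,0,1],[0.01,0.0018,0,0,0,0,1],[0.01,0.0018,0,0,0,0,1]])

```text
time: 35.12
tcp_pos: [0.595, -0.0743, 0.0301]
ee_rot: [3.141, -0.837, 0.179]
contact_force: [-7.6, -1.9, 5.9]
gripper_width: -0.0002
grip_force: 4.4
```

>>> jog_arm(increments=[[0.003,0.0005,0,0,0,0,1],[0.005,0.0009,0,0,0,0,1],[0.005,0.0009,0,0,0,0,1],[0.005,0.0009,0,0,0,0,1]])

```text
time: 35.45
tcp_pos: [0.5955, -0.0743, 0.0297]
ee_rot: [3.141, -0.836, 0.179]
contact_force: [-38.3, -5.3, 26.3]
gripper_width: 0.0003
grip_force: 19.4
```

```bash
python3 - <<'E'
from workcell import read_state, optics
from h import *
s=read_state();print(ana(s["tcp_pos"]).round(4))
c=optics.read_camera("top")["img"][130:280,240:380,::-1];a=cv2.resize(c,(560,600),interpolation=cv2.INTER_CUBIC)
cv2.imwrite("pics/m5.png",np.clip(a*1.5,0,255).astype(np.uint8))
E
```

```text
[-0.1519  0.0003  0.0297]
```

The force rose to 38 N with almost no travel, so the row is against the stop. I'll back off and check.

>>> jog_arm(increments=[[-0.005,-0.001,0,0,0,0,1],[-0.02,-0.0036,0,0,0,0,1],[-0.05,-0.009,0,0,0,0,1],[-0.08,-0.0144,0,0,0,0,1],[-0.11,-0.02,0,0,0,0,1],[-0.13,-0.0235,0.03,-0.01,0.055,0,1],[-0.14,-0.025,0.1,-0.02,0.11,0,1],[-0.14,-0.025,0.18,-0.03,0.166,0,1],[-0.14,-0.025,0.26,-0.03,0.166,0,1],[-0.14,0.05,0.34,-0.03,0.166,0,1],[-0.14,0.14,0.4,-0.03,0.166,0,1],[-0.14,0.24,0.42,-0.03,0.166,0,1],[-0.14,0.34,0.42,-0.03,0.166,0,1],[-0.14,0.44,0.42,-0.03,0.166,0,1],[-0.14,0.5,0.42,-0.03,0.166,0,1],[-0.14,0.5,0.42,-0.03,0.166,0,1]])

```text
time: 36.83
tcp_pos: [0.5402, 0.1324, 0.1989]
ee_rot: [-3.14, -0.573, 0.186]
contact_force: [-0.3, 0.4, 0.4]
gripper_width: -0.0003
grip_force: 0.0
```

```bash
python3 - <<'E'
from workcell import read_state, optics
from h import *
s=read_state();print(s["tcp_pos"].round(3),s["time"])
t=optics.read_camera("top");c=t["img"][130:280,240:380,::-1];a=cv2.resize(c,(530,568),interpolation=cv2.INTER_CUBIC)
q=optics.read_camera("scene");q=q["img"][170:280,215:300,::-1];b=cv2.resize(q,(265,343),interpolation=cv2.INTER_CUBIC)
m=np.zeros((568,795,3),np.uint8);m[:,:530]=np.clip(a*1.5,0,255);m[:343,530:]=np.clip(b*1.5,0,255);cv2.imwrite("pics/m6.png",m)
# bystander check: difference against the first top picture
d=cv2.absdiff(t["img"],pickle.load(open("top0.pkl","rb"))["img"]).max(2)
for n,(x0,y0,x1,y1) in dict(wash=(112,190,155,230),rack=(398,188,440,245),sq=(405,255,440,288),slide=(182,270,212,310)).items(): print(n,(d[y0:y1,x0:x1]>30).sum())
E
```

```text
[0.54  0.132 0.199] 36.8333
wash 0
rack 0
sq 0
slide 1132
```

View pics/m6.png

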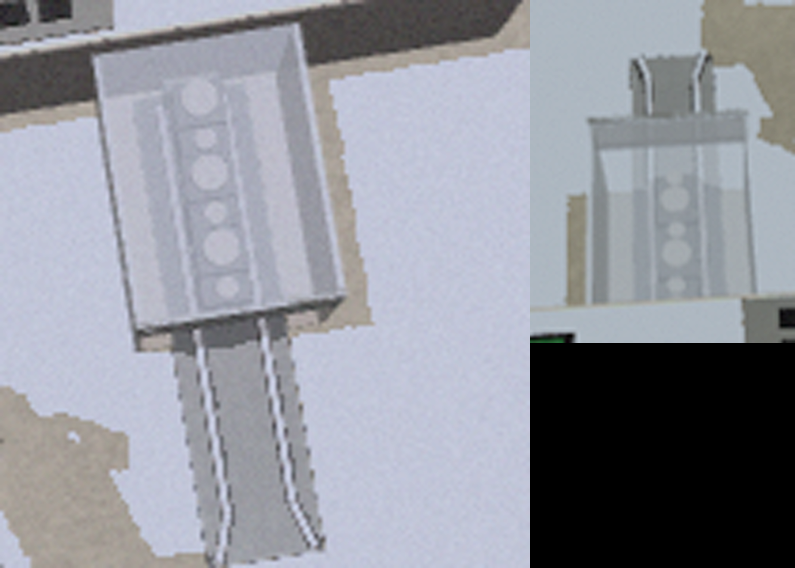

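All three packs stand in line under the hood, large caps leading. Large caps are at (199,98), (210,172) and (221,246) in the crop, small caps at (206,138), (216,212) and (228,288). The slide box difference should be the arm in front of it. I'll do a numeric check and hand in if it's good.

```bash
python3 - <<'E'
from workcell import env
from h import *
t=pickle.load(open("top0.pkl","rb"));k=530/140;ok=True
for L,S in (((199,98),(206,138)),((210,172),(216,212)),((221,246),(228,288))):
    a=ana(plane(t,240+L[0]/k,130+L[1]/k,.083));b=ana(plane(t,240+S[0]/k,130+S[1]/k,.074))
    x=(a[0]-.010+b[0]+.015)/2;print("centre x",x.round(4),"y",a[1].round(4),b[1].round(4));ok&=x>-.131
if ok: print(env.job_done())
E
```

```text
centre x -0.025 y -0.0021 -0.0029
centre x -0.0748 y -0.0009 -0.0011
centre x -0.125 y 0.0003 -0.0003
the job is handed in; nothing more can be done
None
```

All three packs are upright in the lane, large caps leading, with centres measured at -25, -75 and -125 mm (a gapless row against the stop); the job is handed in at about 37 s with no verdict returned, and the wash bottle, rack and square bottle showed no change, though the arm hid the slide box in that last check.

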